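Draw the slotted bar out of the rack

TASK

Take the square slotted bar out of the bar rack: lift its front end over the lip, draw it out endwise from under the rear bridge, and lay it flat across the two blocks of the support stand, centred and in line with the stand. Leave the round rod in its place in the rack.

Things in the scene. Friction and masses are not known exactly. Their poses are not given: they have to be found in the camera images.
- extrusion_mid (a point): square slotted aluminium bar, 200 x 20 x 20 mm, 0.16 kg, a groove along each side; the point is its centre, half-way up. x runs along the bar, at the start as the rack's x (its -x end is the front end, behind the lip), z up. It lies in one lane of the rack, the round rod in the other
- rod_mid (a point): plain round aluminium rod, 200 mm long, 20 mm diameter, to be left in its lane; the point is its centre. It may roll a few mm in its lane
- rack: fixed bar rack, plywood end blocks on a white plate 242 x 156 x 26 mm; origin mid-underside on the bench, x along the lanes from front (robot side) to rear, z up. Lanes at y +40 and -40 mm, 26 mm wide. Bars rest 42 mm above the bench on ledges at x -104 to -80 and x 60 to 104 mm, free between. Lip before the front ledge: x -112 to -104 mm, top at 54 mm (cheeks too)
- rack_bridge (a point): middle of the front lower edge of the rack's rear bridge, 70 mm above the bench, at x 60 mm of the rack; axes as the rack. The bridge reaches 50 mm to +x, is 7 mm thick, back wall 44 mm behind this edge. It covers the rear 40 mm of both bars with 8 mm of air: a bar tilts up to 11 degrees (6 lift its front end 21 mm) and is free once drawn 45 mm to -x
- stand: fixed support stand: white plate 190 x 100 x 26 mm with two plywood cross blocks, 20 mm in x, 90 mm in y, centred at x -70 and +70 mm, tops 42 mm above the bench; origin mid-underside on the bench, z up. The bar belongs across both blocks along the stand's x (either way round), its centre over the origin, 52 mm above the bench
Mind the look-alikes: they are no part of the job. Leave any blue look-alike of the stand alone.

How it is judged:
On the way:
1. the bar's front end is lifted while its rear end is still under the bridge (z of extrusion_mid in the frame of rack above 0.056 m and angle between extrusion_mid's own x axis and vertical above 1.591 rad and x of extrusion_mid in the frame of rack above -0.038 m), for 0.1 s.
At the end, for the whole second after the job is handed in: the slotted bar lies at rest on both blocks of the stand, its centre within 20 mm of the stand's middle and 52 mm (give or take 4 mm) above the bench, its length within about 10 degrees of the stand's x axis (horizontal distance between extrusion_mid and stand below 0.02 m and z of extrusion_mid in the frame of stand between 0.048 and 0.056 m and angle between the x axis of extrusion_mid and the x axis of stand, either way round below 0.18 rad and linear speed of extrusion below 0.02 m/s); the robot touches nothing.
It fails at once if the round rod is moved more than 20 mm (distance of rod_mid from where it was at the start of the episode above 0.02 m).
It also fails if it takes over 35 s, if anything falls off the work surface, if the arm or the gripper's body presses on something with over 40 N, if the wrist force passes 120 N, or if a joint passes its speed limit or range.

ROBOT

A 6-joint arm with a two-finger parallel gripper is mounted at the origin on a cart in front of the work surface, level with it; the furniture and walls round the work are solid. World frame = base frame: x ahead of the robot, y to its left, z up, the work surface at z = 0. Lengths are in m, angles in rad, forces in N, time in s.
With the tool pointing down it reaches from about 0.35 to 0.85 m from the base axis. Payload 8.1 kg.
Tool frame: the origin (TCP) lies on the centre line of the jaws, within the pads' length; the fingertips stand 17 mm ahead of it and the grasp point (between the pads) lies 2 mm behind it; z points along the fingers, y is the line along which they close (so a half turn about z gives the same grasp; the last joint's range is limited). The gripper opens to 85 mm and grips with 20 to 120 N. Pads are 22 mm wide; open, the fingers measure 114 mm over their backs; the gripper's body (76 mm by 85 mm) begins 54 mm behind the grasp point. The pads swing forward as they close: fully open they stand 13 mm farther back than shut.
Start: joints at [-1.377, 0.13, 1.488, -0, 1.523, -0.085], TCP at [0.165, -0.577, 0.226] pointing down, gripper open.
Joint ranges: [-2.96, 2.96], [-0.89, 2.26], [0.02, 2.5], [-1.34, 4.48], [0, 2.73], [-2.66, 2.66]. Speed limits (rad/s): [2.39, 2.39, 2.79, 3.14, 3.14, 3.14].

INTERFACE

Orientations are given as a unit quaternion [w, x, y, z].
In Python, from bench import env gives the robot as it stands. Calls block until the motion is done:
- env.movep(position, orientation): joint-space move of the TCP to a pose.
- env.movel(position, orientation=None, feed=0.15, stop_force=None): straight line of the TCP; orientation=None keeps the orientation; feed is the mean speed in m/s. With stop_force (N) it stops when the force on the tool has changed by that much, and returns True; else False.
- env.set_joints(angles): joint-space move.
- env.move_gripper(opening, effort=None): finger opening in m; effort is the grip in N (None keeps the last); returns when the fingers have stopped.
- env.dwell(seconds).
- env.inverse_kinematics(position, orientation): joint angles nearest the present ones, or None.
- env.state(): the state.
- env.snapshot(name): name is "scene" or "top"; returns a dict with "frame" (480x640x3 uint8, blue, green, red), "fx", "fy", "cx", "cy" (pixels), "dist_coeffs" ([k1, k2, p1, p2, k3] as OpenCV has them; the pictures are not rectified), "pose" (4x4, takes a point from camera to world coordinates). Camera axes: x right, y up, looking along -z (the intrinsics and any distortion apply to the point x, -y, -z); pixel columns grow to the right and rows downward; lengths in m; the calibration is good to about 2 mm. A picture is of the moment at which its call begins. There is no depth.
A pose or a line that the arm cannot do raises env.MotionError and nothing moves.
- env.sign_off(): hands the job in; it is judged then, once.
The state is a dict: "time": time; "q": joint angles; "qvel": joint speeds; "joint_efforts": joint torques, N m; "tool_pos": TCP position; "tool_rot": TCP orientation; "wrist_force": force on the tool from outside, world axes, zero at the start; "moment": the same for the moment, N m; "grip_width": finger opening in m; "grasp_force": force on a finger pad.
Only numpy, scipy, OpenCV 4.12 (cv2) and the standard library are available. Lean on these libraries where they do the work, as an engineer would, in place of code of your own. Each camera call takes 0.05 s, during which the arm holds its last target. There are 200 camera calls.

## Working session

There is one attempt and no reset: what is moved stays moved. The work goes in short steps, each a Python script; the robot and the scene stay as the last script left them, time stands still between calls to the robot, and variables do not carry over. Pictures are saved under pics/ and viewed, at most 10 in all, crops included, and the job is handed in when it is done.

```bash
ls; mkdir -p pics; python3 - <<'E'
from bench import env
import cv2,numpy as np
for n in("scene","top"):
    s=env.snapshot(n);cv2.imwrite(f"pics/{n}0.png",s["frame"])
    print(n,s["fx"],s["fy"],s["cx"],s["cy"],s["dist_coeffs"]);print(np.round(s["pose"],4))
print(env.state())
E
```

```text
pics
scene 559.9952002634026 559.9952002634026 315.3791386057608 237.18515702872813 [-0.13384897  0.          0.          0.          0.        ]
[[-0.7785  0.4753 -0.41   -0.1527]
 [-0.6276 -0.5822  0.5168  0.6735]
 [ 0.0069  0.6597  0.7515  1.3394]
 [ 0.      0.      0.      1.    ]]
top 602.9116060723806 602.9116060723806 318.49272277909176 239.2247857565981 [0.06293719 0.         0.         0.         0.        ]
[[-0.0279  0.9808 -0.1928  0.208 ]
 [-0.9995 -0.0305 -0.0104 -0.2349]
 [-0.0161  0.1924  0.9812  1.6876]
 [ 0.      0.      0.      1.    ]]
{'time': 0.1, 'q': array([-1.37741032e+00,  1.31104275e-01,  1.48919257e+00,  2.63745016e-06,
        1.52304104e+00, -8.54356368e-02]), 'qvel': array([-0.00039112, -0.00119725, -0.00284788,  0.00236143, -0.00103071,
       -0.00036228]), 'joint_efforts': array([ 1.79848324e-03, -5.70949817e+01, -5.01941550e+01, -9.90070703e-05,
        8.02490395e-03,  2.17615315e-05]), 'tool_pos': array([ 0.16503346, -0.57630587,  0.22462605]), 'tool_rot': array([-8.71412883e-04,  9.90297672e-01,  1.38959560e-01, -4.57613131e-05]), 'wrist_force': array([ 0.62738089,  0.10761552, -0.3682614 ]), 'moment': array([ 0.01954897, -0.00667788, -0.05048753]), 'grasp_force': 0.0, 'grip_width': 0.08543867452546484}
```

View pics/scene0.png

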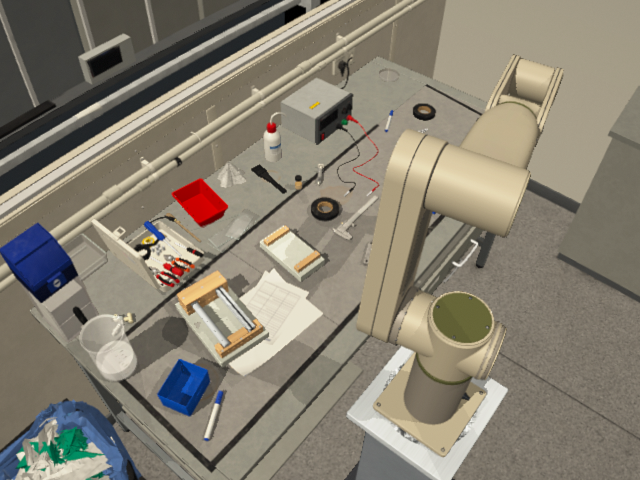

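View pics/top0.png

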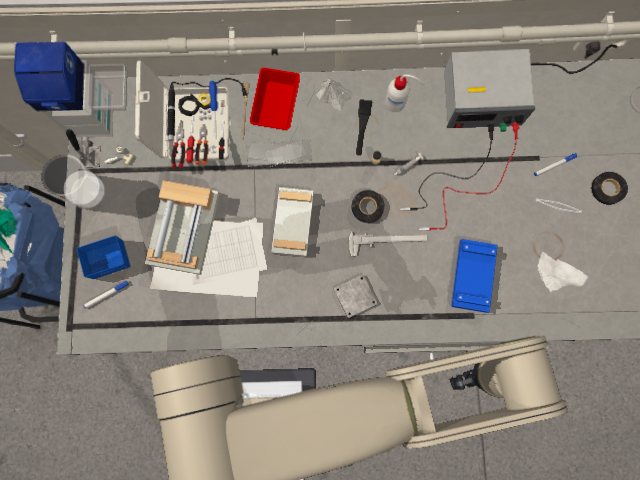

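The scene view shows the rack at about (222,318) and the stand at about (292,252). In the top view the rack is at (182,226), the white stand with plywood blocks at (293,221), and the blue look-alike at (475,275), which I'll leave alone. There are two bars in the rack, near top-view pixels (170,225) and (197,225), and one of them is the round rod. I'll take close crops to tell them apart.

```bash
python3 - <<'E'
import cv2
a=cv2.imread("pics/top0.png")[170:280,140:325]; b=cv2.imread("pics/scene0.png")[220:370,165:335]
cv2.imwrite("pics/c_top.png",cv2.resize(a,None,fx=4.3,fy=4.3,interpolation=cv2.INTER_CUBIC))
cv2.imwrite("pics/c_scene.png",cv2.resize(b,None,fx=4,fy=4,interpolation=cv2.INTER_CUBIC))
E
```

```text
(no output)
```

View pics/c_top.png

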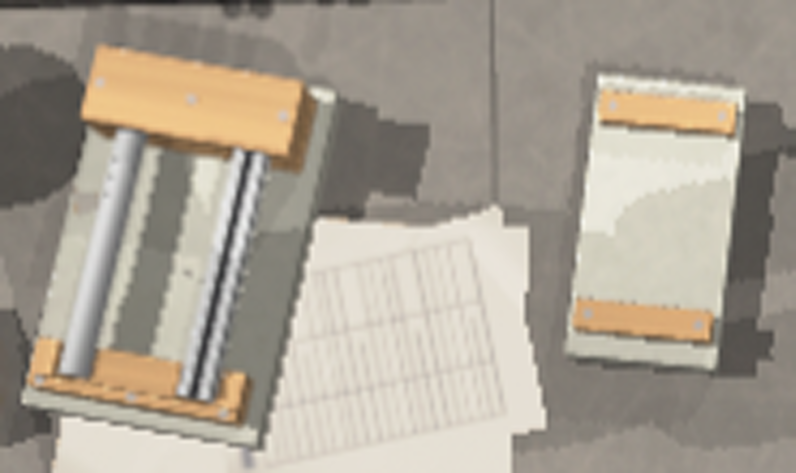

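View pics/c_scene.png

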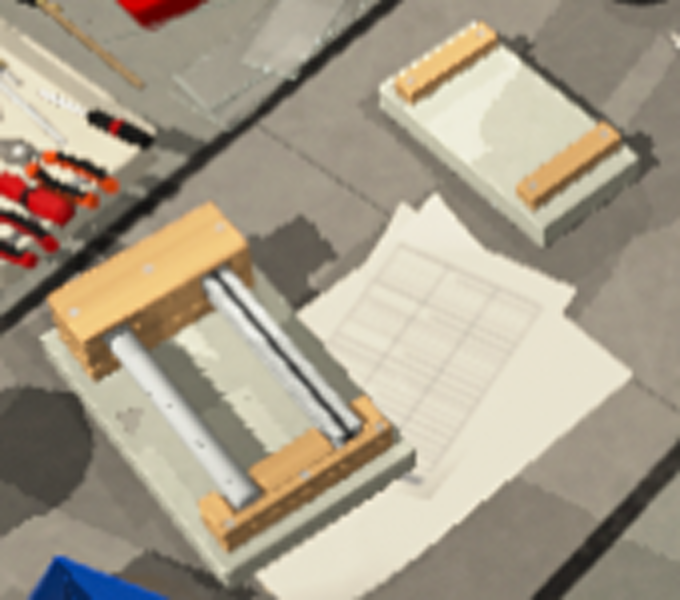

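The slotted bar, with its dark groove, is in the right-hand lane (-y) at top pixel ~(191,233). The plain round rod is in the left lane at ~(163,229). The stand is the white plate with two plywood blocks at ~(293,221). Next I'll fit the poses from both views.

```bash
cat > h.py <<'E'
import numpy as np,cv2
from scipy.optimize import least_squares
def cam(s):
    return dict(K=np.array([[s["fx"],0,s["cx"]],[0,s["fy"],s["cy"]],[0,0,1.]]),d=np.array(s["dist_coeffs"],float),T=np.linalg.inv(np.diag([1,1,1,1])@np.array(s["pose"])))
def proj(c,P):
    P=np.atleast_2d(P)@c["T"][:3,:3].T+c["T"][:3,3]; P=P*[1,-1,-1]
    return cv2.projectPoints(P.astype(float),np.zeros(3),np.zeros(3),c["K"],c["d"])[0][:,0]
def place(p,L):  # p x,y,z,yaw
    c,s=np.cos(p[3]),np.sin(p[3]); L=np.atleast_2d(L).astype(float)
    return L@np.array([[c,s,0],[-s,c,0],[0,0,1]])+np.array(p[:3])
def fit(obs,p0):  # obs list of (cam, local mm, px)
    def r(p): return np.concatenate([(proj(c,place(p,np.array(l)/1000.))[0]-u) for c,l,u in obs])
    f=least_squares(r,p0,loss="soft_l1"); return f.x,r(f.x).reshape(-1,2)
def tp(u,v): return np.array([(u+.5)/4.3-.5+140,(v+.5)/4.3-.5+170])
def sp(u,v): return np.array([(u+.5)/4-.5+165,(v+.5)/4-.5+220])
E
python3 - <<'E'
from h import *
from bench import env
T=cam(env.snapshot("top"));S=cam(env.snapshot("scene"))
np.set_printoptions(precision=4,suppress=True)
rack=[(T,(-121,-78,26),tp(263,433)),(T,(-121,78,26),tp(28,388)),(T,(121,-78,26),tp(336,93)),
(S,(-121,-78,26),sp(414,453)),(S,(-121,78,26),sp(230,568)),(S,(121,78,26),sp(43,335)),
(S,(-121,-78,0),sp(413,473)),(T,(-121,-78,0),tp(258,450))]
st=[(T,(95,50,26),tp(597,74)),(T,(95,-50,26),tp(745,88)),
(T,(80,45,42),tp(602,90)),(T,(80,-45,42),tp(737,103)),(T,(-60,45,42),tp(577,298)),(T,(-60,-45,42),tp(713,312)),(T,(-80,-45,42),tp(711,340)),(T,(-80,45,42),tp(575,327)),
(S,(95,50,26),sp(381,98)),(S,(-95,50,26),sp(546,228)),(S,(-95,-50,26),sp(637,155)),
(S,(80,45,42),sp(396,78)),(S,(80,-45,42),sp(480,22)),(S,(60,-45,42),sp(497,36)),(S,(-60,45,42),sp(518,186)),(S,(-60,-45,42),sp(605,122)),(S,(-80,-45,42),sp(622,137)),(S,(-80,45,42),sp(534,204))]
for n,o,p0 in(("rack",rack,[.5,.1,0,-.1]),("stand",st,[.5,-.1,0,-.1])):
    p,r=fit(o,p0);print(n,p);print(r.T)
    if n=="rack": R=p
# bar: front top edge corners & groove; independent pose, z free
bar=[(T,(-100,10,10),tp(178,395)),(T,(-100,-10,10),tp(212,401)),(S,(-100,10,10),sp(328,443)),(S,(-100,-10,10),sp(361,427)),
(T,(60,10,10),tp(236,150)),(T,(60,-10,10),tp(269,155))]
p,r=fit(bar,[R[0],R[1],.05,R[3]]);print("bar",p);print(r.T)
q=p-R;c,s=np.cos(R[3]),np.sin(R[3]);print("bar in rack",c*q[0]+s*q[1],-s*q[0]+c*q[1],p[2],q[3])
# overlay rack-model check
for nm,c,f,o,k in(("top",T,tp,(140,170),4.3),("scene",S,sp,(165,220),4)):
    im=cv2.imread(f"pics/c_{nm}.png")
    def line(pose,pts,col):
        u=(proj(c,place(pose,np.array(pts)/1000))-o+.5)*k-.5
        cv2.polylines(im,[np.round(u).astype(int)],True,col,1)
    line(R,[(a*121,b*78,26) for a,b in((-1,-1),(-1,1),(1,1),(1,-1))],(0,0,255))
    for y in(40,-40): line(R,[(a*100,y+b*10,62) for a,b in((-1,-1),(-1,1),(1,1),(1,-1))],(255,0,255))
    line(R,[(60,-60,77),(60,60,77),(110,60,77),(110,-60,77)],(0,255,0))
    line(R,[(-112,-60,54),(-112,60,54),(-104,60,54),(-104,-60,54)],(255,0,0))
    SP,_=fit(st,[.5,-.1,0,-.1])
    for x in(70,-70): line(SP,[(x+a*10,b*45,42) for a,b in((-1,-1),(-1,1),(1,1),(1,-1))],(255,0,255))
    cv2.imwrite(f"pics/o_{nm}.png",im)
E
```

```text
rack [ 0.5878  0.1656 -0.0109 -0.2269]
[[-0.735  -0.3102  2.051  -0.3442 -2.4651 -0.2562  0.4595  2.3416]
 [ 2.1148  1.883  -0.7246 -0.3691  1.564  -0.0661 -0.4464 -0.5731]]
stand [ 0.5906 -0.1452 -0.0051 -0.1246]
[[ 0.2046  0.4889 -0.2375 -0.0644  0.1357  0.5569  0.3    -0.1933 -1.0144
  -0.6431  0.7398 -0.742  -0.0096 -0.0005 -0.5396 -0.4286 -0.0762  0.0523]
 [ 0.3595  0.2179  0.3163  0.1317  0.1688 -0.1307  0.3868  0.4364 -2.4133
   0.3629  0.4413  1.0128  0.1445  0.0474 -0.1576 -0.2293 -0.3046 -0.8   ]]
bar [ 0.5765  0.1291  0.0418 -0.2195]
[[ 0.3532 -0.4488  1.4321 -0.6829  0.23   -0.4644]
 [-0.7959 -0.8457 -0.1086 -0.0128  0.6677  0.8088]]
bar in rack -0.0027149476082251357 -0.038059301035584955 0.041782311310410325 0.00738929778305189
```

View pics/o_top.png

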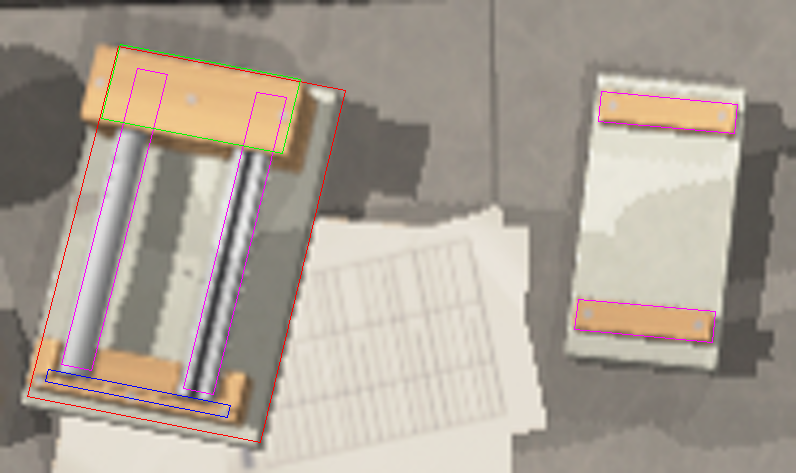

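View pics/o_scene.png

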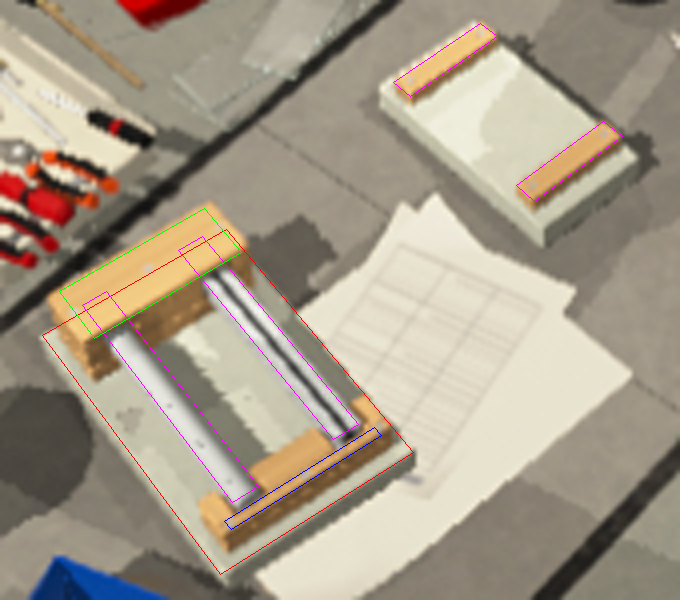

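The stand fits well. The rack plate corners fit poorly, so I'll refit from the bridge, lip and bars, jointly with the stand and with small per-camera offsets to absorb calibration bias.

```bash
cat > fit2.py <<'E'
from h import *
from bench import env
T=cam(env.snapshot("top"));S=cam(env.snapshot("scene"))
np.set_printoptions(precision=4,suppress=True)
W=lambda s,x,z:("W",s,x,z)
st=[(T,(95,50,26),tp(597,74)),(T,(95,-50,26),tp(745,88)),
(T,(80,45,42),tp(602,90)),(T,(80,-45,42),tp(737,103)),(T,(-60,45,42),tp(577,298)),(T,(-60,-45,42),tp(713,312)),(T,(-80,-45,42),tp(711,340)),(T,(-80,45,42),tp(575,327)),
(S,(-95,50,26),sp(546,228)),(S,(-95,-50,26),sp(637,155)),
(S,(80,45,42),sp(396,78)),(S,(80,-45,42),sp(480,22)),(S,(60,-45,42),sp(497,36)),(S,(-60,45,42),sp(518,186)),(S,(-60,-45,42),sp(605,122)),(S,(-80,-45,42),sp(622,137)),(S,(-80,45,42),sp(534,204))]
br=[(T,1,110,tp(99,44)),(T,-1,110,tp(305,82)),(T,-1,60,tp(293,153)),(T,1,60,tp(82,118)),
(S,1,110,sp(48,298)),(S,-1,110,sp(210,203)),(S,-1,60,sp(248,246)),(S,1,60,sp(90,348))]
bar=[(T,(-100,10,10),tp(178,395)),(T,(-100,-10,10),tp(212,401)),(S,(-100,10,10),sp(328,443)),(S,(-100,-10,10),sp(361,427)),
(T,(60,10,10),tp(236,150)),(T,(60,-10,10),tp(269,155))]
def run(zs):
    # v: stand x y yaw | rack x y yaw W | bar x y yaw | offT(2) offS(2) | z: common(stand,rack,bar)
    def r(v,full=False):
        off={id(T):v[10:12],id(S):v[12:14]}
        z=v[14:17]*zs
        o=[proj(c,place([v[0],v[1],z[0],v[2]],np.array(l)/1e3))[0]+off[id(c)]-u for c,l,u in st]
        o+=[proj(c,place([v[3],v[4],z[1],v[5]],[x/1e3,s*v[6],.077]))[0]+off[id(c)]-u for c,s,x,u in br]
        o+=[proj(c,place([v[7],v[8],.052+z[2],v[9]],np.array(l)/1e3))[0]+off[id(c)]-u for c,l,u in bar]
        o=np.array(o)
        return o if full else np.concatenate([o.ravel(),v[10:14]/1.,(v[9:10]-v[5])/.01,v[14:17]/.003])
    f=least_squares(r,[.59,-.145,-.12,.58,.165,-.22,.06,.577,.129,-.22,0,0,0,0,0,0,0],loss="soft_l1")
    v=f.x;q=v[7:9]-v[3:5];c,s=np.cos(v[5]),np.sin(v[5])
    print("stand",v[:3],"rack",v[3:7],"bar",v[7:10],"off",v[10:14],"z",v[14:]*zs);print("bar in rack",c*q[0]+s*q[1],-s*q[0]+c*q[1]);return r(v,True),v
run(0)
o,v=run(1);print(o[len(st):].T)
E
python3 fit2.py
```

```text
stand [ 0.5889 -0.1438 -0.1253] rack [ 0.5824  0.1676 -0.21    0.0675] bar [ 0.5732  0.1296 -0.2145] off [ 0.6186 -0.4296  0.0058  0.6871] z [0. 0. 0.]
bar in rack -0.0010965155540598303 -0.03906699123243844
stand [ 0.5888 -0.1438 -0.1261] rack [ 0.5828  0.1672 -0.2088  0.0676] bar [ 0.5739  0.1296 -0.2129] off [ 0.5359 -0.3797 -0.0162  0.769 ] z [ 0.001  -0.0008 -0.002 ]
bar in rack -0.0009425552112095016 -0.03867077541243752
[[ 0.3176  0.1364 -0.9317  0.1545 -0.0471  0.2915  0.3705 -1.3742  0.2277
  -0.5259  1.993  -0.1223 -0.188  -0.836 ]
 [ 0.1764 -0.2982  0.4379  0.1382  0.1078 -0.0957  0.0816 -0.6969 -0.6061
  -0.6962 -0.4336 -0.3858  0.4931  0.5952]]
```

```bash
cat >> h.py <<'E'
from scipy.spatial.transform import Rotation as Ro
BAR=np.array([.5735,.1296]);BY=-.213;RY=-.210;STAND=np.array([.5888,-.1438]);SY=-.1257
def quat(yaw,pitch=0):  # tool x along bar; pitch>0 raises the bar's -x end
    R=Ro.from_euler("ZY",[yaw,pitch])*Ro.from_matrix(np.diag([1.,-1,-1]))
    q=R.as_quat();return [q[3],q[0],q[1],q[2]]
def gp(yaw,c,x,z,g=.002,pitch=0): # TCP for grasp point at bar-frame x, height z
    p=np.array([c[0]+x*np.cos(yaw),c[1]+x*np.sin(yaw),z]);zt=Ro.from_euler("ZY",[yaw,pitch]).apply([0,0,-1]);return p+g*zt
E
python3 - <<'E'
from h import *
from bench import env
q=quat(BY);print(env.inverse_kinematics(gp(BY,BAR,-.01,.2),q))
env.move_gripper(.045,60)
env.movep(gp(BY,BAR,-.01,.2),q)
env.movel(gp(BY,BAR,-.01,.10),feed=.15)
for n in("top","scene"):
    s=env.snapshot(n);cv2.imwrite(f"pics/{n}1.png",s["frame"])
st=env.state();print(st["time"],st["q"],st["tool_pos"],st["grip_width"])
a=cv2.imread("pics/top1.png")[160:280,120:260];b=cv2.imread("pics/scene1.png")[240:360,150:290]
cv2.imwrite("pics/m1.png",cv2.resize(np.vstack([a,b]).reshape(2,120,140,3).transpose(1,0,2,3).reshape(120,280,3),None,fx=2.85,fy=2.85,interpolation=cv2.INTER_CUBIC))
E
```

```text
[ 1.40973198e-01  8.76610944e-02  1.58449942e+00 -4.44089210e-16
  1.46943214e+00  1.92476952e+00]
4.55 [ 1.40896841e-01  1.68372193e-01  1.68171121e+00 -2.96053192e-05
  1.28876032e+00  1.92474922e+00] [0.56493231 0.13182992 0.09971276] 0.045053401924062125
```

View pics/m1.png

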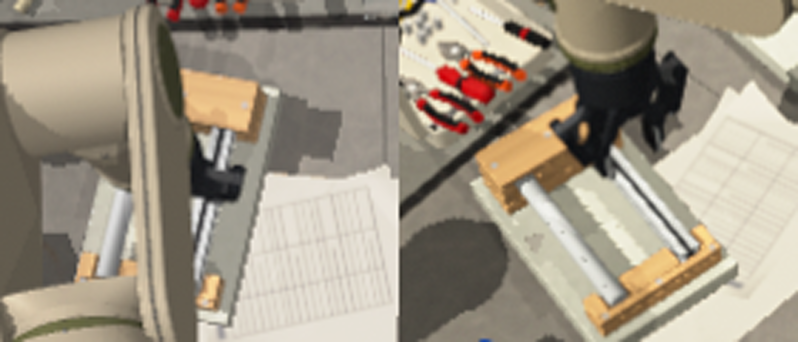

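The fingers straddle the slotted bar: in the scene crop the tips are at (607,175) and (655,150), with the bar between them. I'll descend with a force stop, grip softly, then check the width and side force.

```bash
python3 - <<'E'
from h import *
from bench import env
hit=env.movel(gp(BY,BAR,-.01,.054),feed=.1,stop_force=8)
a=env.state();print(hit,a["tool_pos"],a["wrist_force"])
if not hit:
    env.move_gripper(0,20)
    b=env.state();print(b["time"],b["grip_width"],b["grasp_force"],b["wrist_force"],b["moment"],b["tool_pos"])
E
```

```text
False [0.56374627 0.13171913 0.05204197] [-0.36171703  0.57490883 -0.70180333]
5.5 0.01941392623510517 20.451486110687256 [-0.25244672  0.43315999  5.18407288] [-0.00993521  0.10114926 -0.03961981] [0.56453286 0.13183054 0.05310752]
```

```bash
python3 - <<'E'
from h import *
from bench import env
def show(t):
    b=env.state();print(t,round(b["time"],2),"w",round(b["grip_width"],4),"f",np.round(b["wrist_force"],1),"tcp",np.round(b["tool_pos"],4))
env.move_gripper(0,60);show("grip")
def tilted(deg,draw=0,up=.001):
    th=np.radians(deg);rel=Ro.from_euler("y",th).apply([-.110,0,.012])+Ro.from_euler("y",th).apply([-draw,0,0])
    return gp(BY,BAR,.1+rel[0],.042+up+rel[2],pitch=th),quat(BY,th)
for d in(2.75,5.5):
    env.movel(*tilted(d),feed=.05);show(f"tilt{d}")
env.dwell(.3)
s=env.snapshot("scene");cv2.imwrite("pics/scene2.png",s["frame"])
b=env.state()
if np.abs(b["wrist_force"]).max()<25:
    for dr in(.02,.045,.07):
        if env.movel(*tilted(5.5,dr),feed=.06,stop_force=15): show("STOP");break
        show(f"draw{dr}")
s=env.snapshot("scene");cv2.imwrite("pics/scene3.png",s["frame"])
m=np.hstack([cv2.imread(f"pics/scene{i}.png")[230:370,150:290] for i in(2,3)])
cv2.imwrite("pics/m2.png",cv2.resize(m,None,fx=2.85,fy=2.85,interpolation=cv2.INTER_CUBIC))
E
```

```text
grip 5.72 w 0.0167 f [-0.7 -1.   5.8] tcp [0.5647 0.1319 0.0533]
tilt2.75 5.99 w 0.017 f [ 1.2 -0.2 -1.6] tcp [0.565  0.1314 0.0583]
tilt5.5 6.25 w 0.017 f [ 0.7 -0.4 -2.1] tcp [0.5656 0.1313 0.0631]
draw0.02 7.08 w 0.0171 f [ 0.3  0.6 -1.7] tcp [0.5455 0.1358 0.0656]
draw0.045 7.65 w 0.0169 f [-0.5 -0.7 -2. ] tcp [0.5213 0.141  0.068 ]
draw0.07 8.22 w 0.0169 f [-0.  -0.1 -1.2] tcp [0.497  0.1462 0.0704]
```

View pics/m2.png

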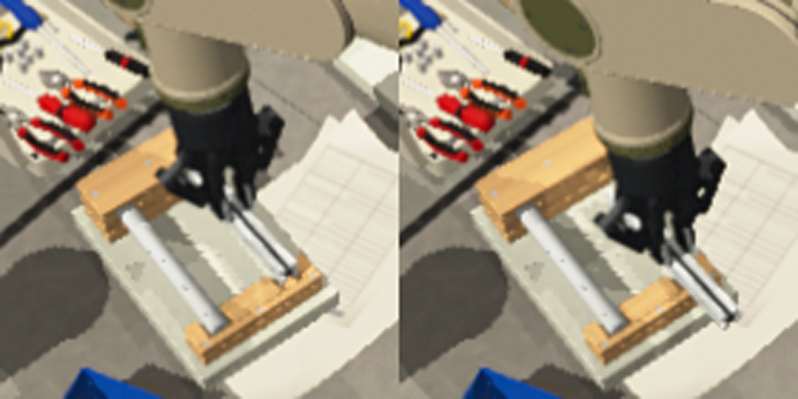

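The front end cleared the lip and the bar came free, with the rod undisturbed. Next I'll lift, level and hover over the stand, then look before lowering.

```bash
python3 - <<'E'
from h import *
from bench import env
p=env.state()["tool_pos"]
env.movel([p[0],p[1],.17],feed=.12)
q=quat(SY)
env.movep(gp(SY,STAND,-.01,.15),q)
env.movel(gp(SY,STAND,-.01,.085),feed=.12)
env.dwell(.2)
for n in("top","scene"):
    s=env.snapshot(n);cv2.imwrite(f"pics/{n}4.png",s["frame"])
b=env.state();print(b["time"],b["tool_pos"],b["wrist_force"],b["grip_width"])
m=np.hstack([cv2.imread("pics/top4.png")[150:290,220:360],cv2.imread("pics/scene4.png")[190:330,225:365]])
# expected bar outline (bar centre at height .083)
m=cv2.resize(m,None,fx=2.85,fy=2.85,interpolation=cv2.INTER_CUBIC)
cv2.imwrite("pics/m4.png",m)
E
```

```text
11.3917 [ 0.57944848 -0.14275553  0.08391351] [-0.06715988 -0.61858687 -2.7564643 ] 0.017144586869553464
```

View pics/m4.png

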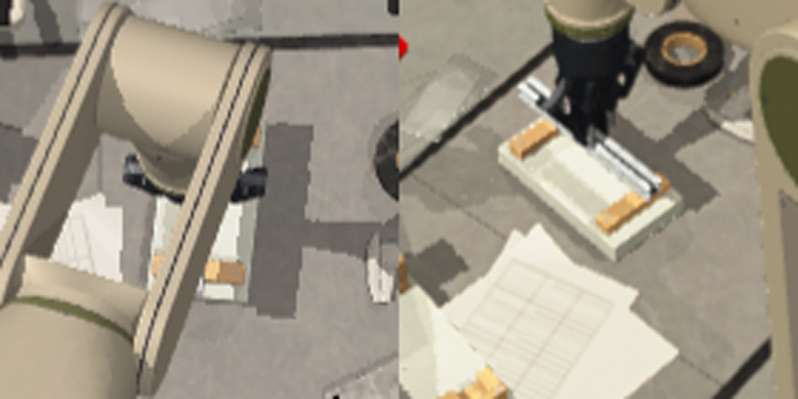

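The bar hangs level above the stand, with its ends at scene-crop pixels (528,90) and (655,191). I'll check its centre numerically, then lower it onto the blocks with a force stop.

```bash
python3 - <<'E'
from h import *
from bench import env
S=cam(env.snapshot("scene"))
e=[]
for u,v in((528,89),(656,189)):
    px=np.array([225+(u-399)/2.85,190+v/2.85])-[0,.75]
    f=least_squares(lambda a:proj(S,[a[0],a[1],.092])[0]-px,STAND);e.append(f.x)
e=np.array(e);m=e.mean(0)-STAND;d=e[0]-e[1]
al=m@[np.cos(SY),np.sin(SY)];print("len",np.hypot(*d),"yaw",np.arctan2(d[1],d[0]),"along",al,"across",m@[-np.sin(SY),np.cos(SY)])
hit=env.movel(gp(SY,STAND,-.01,.048),feed=.04,stop_force=5)
b=env.state();print(hit,b["time"],b["tool_pos"],b["wrist_force"])
E
```

```text
len 0.1938046762786909 yaw -0.10884021271757574 along -0.008947110328631339 across 0.0031295227433905137
True 12.15 [ 0.57844098 -0.14240932  0.05332244] [-0.10202127  0.70064204  6.50275602]
```

```bash
python3 - <<'E'
from h import *
from bench import env
env.move_gripper(.045)
b=env.state();print(b["time"],b["grip_width"],b["wrist_force"])
p=b["tool_pos"]
env.movel([p[0],p[1],.17],feed=.12)
env.movep([.45,-.45,.25],quat(SY))
env.dwell(.2)
for n in("top","scene"):
    s=env.snapshot(n);cv2.imwrite(f"pics/{n}5.png",s["frame"])
print(env.state()["time"])
m=np.hstack([cv2.imread("pics/top5.png")[170:270,250:340],cv2.imread("pics/scene5.png")[215:315,250:340]])
cv2.imwrite("pics/m5.png",cv2.resize(m,None,fx=4.4,fy=4.4,interpolation=cv2.INTER_CUBIC))
E
```

```text
12.5333 0.04530444038563905 [-1.33101559  0.10401961 -0.3522964 ]
15.2583
```

View pics/m5.png

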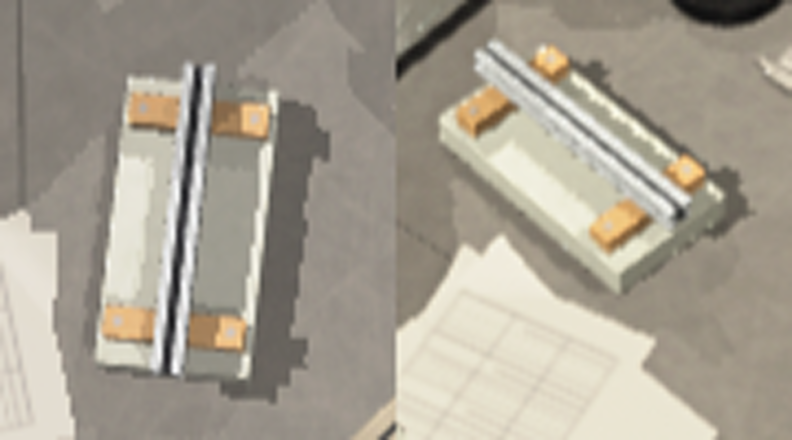

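The bar lies across both blocks. In the top crop its ends are at (200,65) and (168,369), and the block screws average (187,220). I'll compute the offset.

```bash
python3 - <<'E'
from h import *
from bench import env
T=cam(env.snapshot("top"));S=cam(env.snapshot("scene"))
def bp(c,px,z): return least_squares(lambda a:proj(c,[a[0],a[1],z])[0]-px,STAND).x
t=lambda u,v:np.array([(u+.5)/4.4-.5+250,(v+.5)/4.4-.5+170]); s=lambda u,v:np.array([(u-396+.5)/4.4-.5+250,(v+.5)/4.4-.5+215])
for n,c,ends,scr in(("top",T,[t(200,65),t(168,369)],[t(144,108),t(258,119),t(116,322),t(232,332)]),
 ("scene",S,[s(485,50),s(679,206)],[s(474,110),s(550,58),s(609,225),s(686,172)])):
    e=np.array([bp(c,p,.062) for p in ends]);k=np.array([bp(c,p,.042) for p in scr])
    ax=(k[0]+k[1]-k[2]-k[3]);y=np.arctan2(ax[1],ax[0]);d=e[0]-e[1];m=e.mean(0)-k.mean(0)
    print(n,"len",np.hypot(*d),"dyaw",np.arctan2(d[1],d[0])-y,"along",m@[np.cos(y),np.sin(y)],"across",m@[-np.sin(y),np.cos(y)],"stand",k.mean(0))
E
```

```text
top len 0.19692599317448561 dyaw 0.020725358002258776 along -0.0020599803582891916 across 0.000705168126915627 stand [ 0.58999625 -0.14558139]
scene len 0.19524225183520633 dyaw 0.021714418400430105 along -0.0039350801345596235 across 0.0022644124346929795 stand [ 0.58870431 -0.14307306]
```

The bar's centre is within about 5 mm and 0.02 rad of the stand, at rest on both blocks, and the arm is clear. Signing off.

```bash
python3 -c "
from bench import env
print(env.sign_off())"
```

```text
the job is handed in; nothing more can be done
None
```

The slotted bar lies across both stand blocks, about 2–4 mm off centre and 0.02 rad off line by camera; the rod looked undisturbed in its lane, and the job is handed in (no verdict was returned).

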